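# Drop a spent battery pack into the pedal bin

### The arm

A 6-joint arm with a two-finger parallel gripper is mounted at the origin on the work surface. World frame = base frame: x ahead of the robot, y to its left, z up, the work surface at z = 0. Lengths are in m, angles in rad, forces in N, time in s.
With the tool pointing down it reaches from about 0.325 to 0.775 m from the base axis. Payload 9.3 kg.
Tool frame: the origin (TCP) lies midway between the tips of the shut fingers; the grasp point (between the pads) lies 19 mm behind it (r.hold_point_z is the distance from the TCP to the grasp point, in m); z points along the fingers, y is the direction in which the jaws open and shut (so a half turn about z gives the same grasp; the last joint's range is limited). The gripper opens to 85 mm and grips with 20 to 120 N. Pads are 22 mm wide; open, the fingers measure 114 mm over their backs; the gripper's body (76 mm by 85 mm) begins 54 mm behind the grasp point. The pads swing forward as they close: fully open they stand 13 mm farther back than shut.
Start: joints at [0.951, 0.259, 0.021, 1.334, 0, 1.418], TCP at [0.248, 0.491, 0.231] pointing down, gripper open.
Joint ranges: [-3.04, 3.04], [-0.91, 1.82], [-1.04, 1.36], [-1.92, 1.95], [-1.52, 1.45], [-3.14, 3.14]. Speed limits (rad/s): [2.22, 2.22, 2.79, 3.14, 3.14, 3.14].

### API

Orientations are given as a rotation vector (axis times angle).
In Python, from workcell import r gives the robot as it stands.
- The arm moves only by the shell command python3 -m jog 'ROWS' [OPENING] [FORCE]. ROWS is a JSON object of lists of equal length, an entry for each row: "dp": the shift along the tool's x, y, z in m, a list of three; "rot": the turn, a rotation vector about the tool's x, y, z in rad, a list of three. In form: {"dp": [[tx, ty, tz], ...], "rot": [[rx, ry, rz], ...]}. A call has 1 to 12 rows; each row shifts and turns the commanded pose from where the row before left it, along the tool's axes as they then stand; what a row does not reach is not made up. A row lasts 1/10 s, in which the tool goes at most 50 mm and 8.59 degrees, less where a joint would pass 70% of its speed; a pose out of reach is approached as far as the arm can. A call is refused whole if a number of a shift passes 0.05 or a number of a turn 0.15, either way. A call with a gripper value outside its range is refused whole. OPENING is the gripper command: -1 is shut, 1 is fully open, values between are in proportion, set as the call begins (- or left out, the last holds). The fingers move at their own pace and stop on an object; FORCE is the grip in N (left out, the last holds). Time passes only in rows, so rows that do not move let the fingers close. It gives the time, the measured TCP pose, the force and the opening at its end, in the units of the state.
- r.read_state(): the state, without advancing time (a new reading comes with each control period).
- r.get_image(name): name is "scene" or "side" or "wrist"; returns a dict with "pixels" (420x560x3 uint8, red, green, blue), "fovy" (degrees; the focal length in pixels is half the picture's height over the tangent of half this angle, whatever the lens; pixels are square), "cx", "cy" (the principal point, pixels), "R" (3x3) and "t" (3): a world point X has camera coordinates R X + t. Camera axes: x right, y down, z forward; pixel columns grow to the right and rows downward; lengths in m; the calibration is good to about 2 mm. A picture is of the moment at which its call begins. There is no depth.
- r.job_done(): hands the job in, once; it reports no verdict.
Trained networks look in the newest picture that a camera, given by its name, has taken for a name from the list of things; names that differ only in an ending like _2 or _b are one class to them, and where a whole thing is asked for, a point or a joint stands for the part that bears it (a point fixed in the world has none). Each returns a list of dicts, best first, with "confidence" (0 to 1); they miss things now and then, are a little off and sometimes report something else, mostly with a low value. They report only what shows in the picture. A call takes as long as a camera call. They do not tell look-alikes from the thing itself.
- r.cut_out(name, camera): "pixels" (420x560 bool, what is visible of it) and "position" ([column, row] in pixels, amid what is visible of it).
The state is a dict: "clock": time; "q": joint angles; "qd": joint speeds; "joint_torque": joint torques, N m; "position": TCP position; "orientation": TCP orientation; "contact_force": force on the tool from outside, world axes, zero at the start; "torque": the same for the moment, N m; "finger_gap": opening from 0.0 (shut) to 1.0 (fully open).
Only numpy, scipy, OpenCV 4.12 (cv2) and the standard library are available. Lean on these libraries where they do the work, as an engineer would, in place of code of your own. Each camera call takes 0.05 s, during which the arm holds its last target.

### The job

The battery pack with the orange ends is spent: lay it (do not drop it) crosswise in the chute of the grey battery bin so that it rests against the shut blue lid, and let go. Then press the bin's pedal down until you feel it firmly on its rubber stop, without forcing it, so that the lid stands up and the pack rolls in, and ease the pedal gently all the way back up under control, so that the lid shuts without slamming. Leave the green-ended good packs in their dock and everything else on the bench where it is.

Things in the scene. Friction and masses are not known exactly. Their poses are not given: they have to be found in the camera images.
- spent_pack: Spent battery pack: black cylinder, 38 mm in diameter, 72 mm long, both ends banded orange, 0.16 to 0.26 kg. It lies on its side in one of the dock's three places (any of them). Origin: its centre; x axis: along the cylinder (the other two axes turn as it rolls).
- good_pack1: Good battery pack, the same but with green ends, in another place of the dock; leave it alone. Origin: its centre, x along it.
- good_pack2: The other good pack with green ends, in the dock; leave it alone. Origin: its centre, x along it.
- dock: Fixed black dock plate, 100 x 290 x 8 mm, origin at the centre of its underside. Three places 90 mm apart along its y (-90, 0, +90 mm); a pack lies along the dock's x on the plate, its centre 27 mm above the bench, between two blue ridges that reach 15 mm above the bench and at most 20 mm to either side of the pack's axis.
- bin: Fixed grey metal battery bin with orange patches, 150 mm wide (y), 280 mm long (x -140 to +140 mm), level. Origin: on the bench below the line where chute and lid meet. On its -x half an open steel chute slopes 15 degrees down towards +x: 162 mm above the bench at x = -140, 125 mm at x = 0; side walls 166 mm high, 138 mm apart inside. The pedal sticks out at -x.
- chute (a point): Point on the chute's surface, on its middle line, 65 mm from the lid's front face line (bin x = -65 mm), 142 mm above the bench: a good place to lay the pack (its axis along the bin's y, its centre 20 mm above this point). Let go there, it rolls down by itself until it rests against the lid's front plate. Axes: those of the bin.
- lid (a joint): Opening of the blue lid, rad: 0 shut, grows as it rises; hinged at its rear. Linked to the pedal: lid angle = 2.8 x pedal angle. The pack rolls through under it from about 0.35; with the pedal on its stop it stands at about 0.45 to 0.75. If the pedal is let go the lid slams; slower than 1.5 rad/s is not a slam.
- pedal: Pedal: steel arm 30 mm wide, 10 mm thick, with a black ribbed tread. Origin: its hinge, 75 mm above the bench at bin x = -40 mm; the arm runs along its own -x, level at rest, and its end goes down when pressed. A spring and the lid push it up: at the tread's middle about 4 to 7 N at first, 6 to 10 N just before the stop. More than 30 N is forcing it.
- tread (a point): Middle of the tread's upper face (tread 70 mm along the arm, 80 mm across), 165 mm from the pedal's hinge along the arm, 86 mm above the bench at rest, 65 mm out from the bin's front wall (bin x = -205 mm). Axes: those of the pedal.
- screwdriver: Blue screwdriver lying on the bench, leave alone. Origin: underside, middle.
- tape_measure: Blue tape measure, 70 x 36 x 65 mm, leave alone. Origin: centre of its underside.
- reel: Grey empty reel, 90 mm in diameter, 50 mm high, leave alone. Origin: centre of its underside.
- parts_tray: Blue open tray, 100 x 140 x 50 mm, leave alone. Origin: centre of its underside.
- oil_bottle: White bottle with red cap, 50 mm in diameter, 140 mm high, leave alone. Origin: centre of its underside.
- inside (a point): Middle of the floor of the bin's container (bin x = +67 mm, 18 mm above the bench). The container lies under the lid, bin x 0 to +134 mm, 138 mm wide, walls 183 mm high. Axes: those of the bin.
- lid_front (a point): Middle of the lid's front edge, on top (190 mm above the bench and at bin x = 0 when shut; 131 mm from the hinge at bin x = +131 mm). Below it the lid's front plate (at bin x = 0 to +5 mm) hangs down and bars the foot of the chute. Axes: those of the lid.
- pedal_end (a point): Outer end of the pedal's arm, 190 mm from its hinge. A rubber stop under the arm ends the travel. Its height is trimmed differently each time and is not measured; feel for it: it is met when the tread's middle has come down between about 27 and 41 mm. On the stop the force climbs about 4 N per mm. 14 N or more, held for half a second, is firmly on the stop.
Mind the look-alikes: they are no part of the job. What is shaped like the spent_pack but pink or white is not meant.

How it is judged:
On the way, in this order (a step that is already met when the one before it is completed fails the run):
1. the spent pack lies at rest in the chute against the shut lid, let go (x of spent_pack in the frame of bin between -0.05 and -0.012 m and y of spent_pack in the frame of bin between -0.07 and 0.07 m and z of spent_pack in the frame of bin between 0.13 and 0.185 m and linear speed of spent_pack below 0.03 m/s and contact force between each of the fingers, the arm and spent_pack below 0.2 N and contact force between spent_pack and anything else above 0.5 N and value of joint lid below 0.05 rad), for 0.3 s.
2. the pedal is held firmly on its stop (14 N or more) with the lid up, and the pack has rolled into the bin (x of spent_pack in the frame of bin between 0 and 0.136 m and y of spent_pack in the frame of bin between -0.07 and 0.07 m and z of spent_pack in the frame of bin below 0.1 m and value of joint lid above 0.4 rad and contact force between any of the fingers, the arm and pedal above 14 N), for 0.3 s.
At the end, for the whole second after the job is handed in: The spent pack lies at rest inside the bin (below the chute, within the container's walls), the lid is shut (within 0.04 rad), the pedal is up and let go, and the good packs and the other things are where they were (within 30 mm) (x of spent_pack in the frame of bin between 0 and 0.136 m and y of spent_pack in the frame of bin between -0.07 and 0.07 m and z of spent_pack in the frame of bin below 0.1 m and linear speed of spent_pack below 0.05 m/s and value of joint lid below 0.04 rad and contact force between each of the fingers, the arm and pedal below 0.2 N); the robot touches nothing.
It fails at once if the pedal is forced: more than 30 N on it (contact force between any of the fingers, the arm and pedal above 30 N).
It fails at once if the lid slams: it falls faster than 1.5 rad/s (velocity of joint lid below -1.5 rad/s).
It fails at once if the spent pack is dropped or thrown: faster than 0.7 m/s out of the fingers and outside the bin (linear speed of spent_pack above 0.7 m/s and contact force between each of the fingers, the arm and spent_pack below 0.1 N and not (x of spent_pack in the frame of bin between -0.012 and 0.14 m and y of spent_pack in the frame of bin between -0.075 and 0.075 m)).
It fails at once if a good pack or another thing on the bench is moved by more than 30 mm (distance of any of good_pack1, good_pack2, screwdriver, tape_measure, reel, parts_tray, oil_bottle from where it was at the start of the episode above 0.03 m).
It also fails if it takes over 54 s, if anything falls off the work surface, if the arm or the gripper's body presses on something with over 40 N, if the wrist force passes 120 N, or if a joint passes its speed limit or range.

## Working session

There is one attempt and no reset: what is moved stays moved. The work goes in short steps, Python scripts to look and compute and a shell command to move; the robot and the scene stay as the last step left them, time stands still between calls to the robot, and variables do not carry over. Pictures are saved under pics/ and viewed, and the job is handed in when it is done.

```bash
ls; mkdir -p pics; python3 - <<'E'
from workcell import r
import cv2
print(r.read_state(), r.hold_point_z)
for n in ["scene","side","wrist"]:
    d=r.get_image(n); cv2.imwrite(f"pics/{n}0.png",d["pixels"][:,:,::-1]); print(n,d["fovy"],d["cx"],d["cy"],d["R"],d["t"])
E
```

```text
pics
{'clock': 0.0, 'q': array([9.51385818e-01, 2.59172268e-01, 2.07519857e-02, 1.33370502e+00,
       2.86399630e-05, 1.41818935e+00]), 'qd': array([ 0.00104711,  0.0004643 ,  0.00119527, -0.00172191,  0.00079734,
        0.00175833]), 'joint_torque': array([ 2.35309026e-04, -5.55641377e+01,  3.44533539e+01,  1.37124993e-02,
       -6.91950527e-05, -3.66214613e-05]), 'position': array([0.24734985, 0.49091937, 0.23067315]), 'orientation': array([-7.26491921e-01, -3.05589594e+00,  1.91668756e-03]), 'contact_force': array([-0.09002051,  0.34371356, -0.7277108 ]), 'torque': array([-0.01295158,  0.06308071, -0.05290757]), 'finger_gap': 0.9996410821703914} 0.0187
scene 51.45380119936085 283.84779234366334 207.36045517386398 [[ 0.73448149  0.6784664  -0.01484227]
 [ 0.55952461 -0.61780613 -0.55249235]
 [-0.38401714  0.39749079 -0.83338581]] [-0.45135489 -0.18245384  1.58769084]
side 44.75314647848706 284.8885553838553 205.4194210338141 [[ 0.99813412 -0.05833976  0.01802098]
 [-0.03160527 -0.74615669 -0.66501977]
 [ 0.05224357  0.66320937 -0.74660829]] [-0.52026071  0.17811476  1.60368654]
wrist 66.01469251949644 282.26076140873425 208.3749598994892 [[ 0.45048129  0.89278419 -0.00173152]
 [ 0.84882147 -0.42769585  0.31077061]
 [ 0.27671052 -0.1414661  -0.95048337]] [-0.54836219 -0.04076742  0.38075048]
```

View pics/scene0.png

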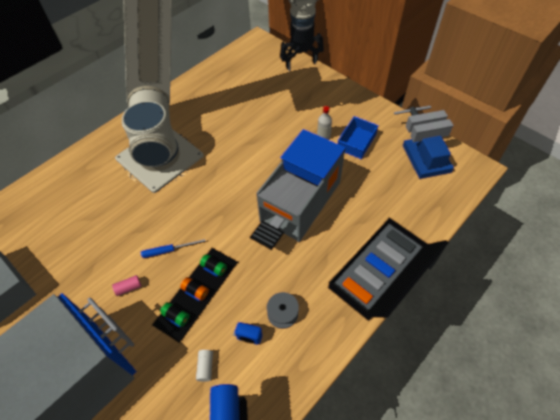

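View pics/side0.png

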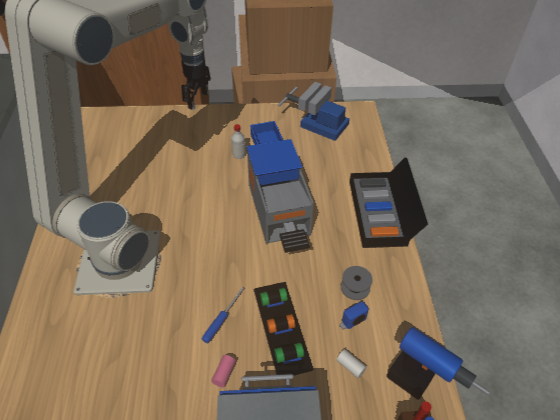

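View pics/wrist0.png

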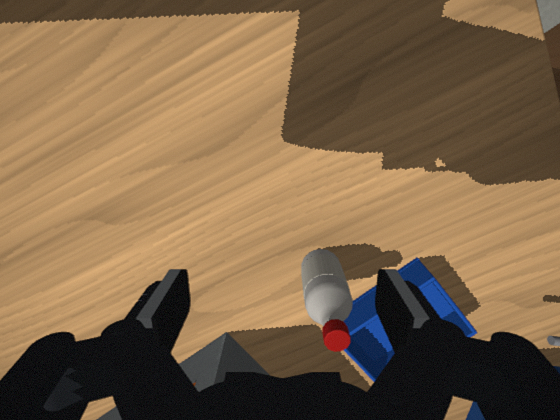

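The scene view shows the orange-ended pack in the middle dock place (about 194,289). The bin is at about (300,185) with its pedal at (270,234). The pink and white cylinders at (126,286) and (206,364) are the look-alikes. Next I measure.

```bash
cat > h.py <<'E'
from workcell import r
import numpy as np, cv2
from scipy.optimize import least_squares
def cam(d):
    f=210/np.tan(np.radians(d["fovy"]/2)); return f,d["cx"],d["cy"],np.array(d["R"]),np.array(d["t"])
def proj(c,X):
    f,cx,cy,R,t=c; Y=np.atleast_2d(X)@R.T+t; return np.c_[f*Y[:,0]/Y[:,2]+cx,f*Y[:,1]/Y[:,2]+cy]
def onplane(c,uv,z):
    f,cx,cy,R,t=c; dirn=R.T@np.array([(uv[0]-cx)/f,(uv[1]-cy)/f,1]); o=-R.T@t
    return o+dirn*(z-o[2])/dirn[2]
E
python3 - <<'E'
from h import *
out={}
for n in ["scene","side"]:
    d=r.get_image(n); c=cam(d); im=d["pixels"].copy()
    for name,z in [("spent_pack",.027),("good_pack1",.027),("dock",.008),("bin",.1),("pedal",.08),("tread",.086),("lid",.19),("screwdriver",.01),("tape_measure",.03),("reel",.025),("parts_tray",.02),("oil_bottle",.07)]:
        for k in r.cut_out(name,n)[:4]:
            if k["confidence"]<.3: continue
            p=k["position"]; print(n,name,round(k["confidence"],2),np.round(p),k["pixels"].sum(),onplane(c,p,z).round(3))
            if k is not None: out[f"{n}_{name}_{len(out)}"]=k["pixels"]
np.savez("masks.npz",**out)
E
```

```text
scene spent_pack 0.91 [202. 366.] 408 [ 0.677 -0.385  0.027]
scene spent_pack 0.88 [126. 283.] 363 [ 0.332 -0.379  0.027]
scene spent_pack 0.61 [158. 253.] 340 [ 0.325 -0.254  0.027]
scene spent_pack 0.54 [193. 288.] 339 [ 0.492 -0.256  0.027]
scene good_pack1 0.96 [173. 315.] 409 [ 0.51  -0.348  0.027]
scene good_pack1 0.89 [214. 264.] 295 [ 0.48  -0.164  0.027]
scene dock 0.62 [196. 301.] 1914 [ 0.518 -0.276  0.008]
scene bin 0.91 [297. 186.] 6540 [0.503 0.183 0.1  ]
scene pedal 0.84 [268. 230.] 685 [0.54 0.01 0.08]
scene pedal 0.74 [194. 289.] 387 [ 0.519 -0.266  0.08 ]
scene pedal 0.38 [279. 307.] 950 [ 0.731 -0.144  0.08 ]
scene tread 0.86 [266. 235.] 667 [ 0.551 -0.007  0.086]
scene tread 0.72 [174. 314.] 378 [ 0.537 -0.35   0.086]
scene lid 0.56 [311. 156.] 2187 [0.506 0.245 0.19 ]
scene tape_measure 0.93 [250. 332.] 492 [ 0.705 -0.236  0.03 ]
scene tape_measure 0.34 [312. 155.] 2150 [0.42  0.357 0.03 ]
scene reel 0.67 [283. 309.] 980 [ 0.728 -0.126  0.025]
scene parts_tray 0.63 [354. 136.] 1057 [0.47  0.539 0.02 ]
scene oil_bottle 0.93 [326. 127.] 330 [0.393 0.464 0.07 ]
side
[... 480 characters left out ...]
] 430 [ 0.314 -0.289  0.1  ]
side pedal 0.74 [294. 240.] 635 [0.547 0.002 0.08 ]
side tread 0.94 [293. 237.] 588 [0.546 0.008 0.086]
side lid 0.64 [275. 162.] 1775 [0.499 0.236 0.19 ]
side lid 0.5 [281. 191.] 5426 [0.511 0.106 0.19 ]
side screwdriver 0.55 [211. 326.] 339 [ 0.296 -0.243  0.01 ]
side screwdriver 0.52 [265. 138.] 561 [0.477 0.565 0.01 ]
side tape_measure 0.78 [354. 315.] 481 [ 0.706 -0.238  0.03 ]
side tape_measure 0.5 [282. 337.] 2112 [ 0.495 -0.297  0.03 ]
side reel 0.6 [353. 282.] 868 [ 0.719 -0.123  0.025]
side parts_tray 0.78 [266. 135.] 583 [0.479 0.57  0.02 ]
side parts_tray 0.48 [292. 237.] 621 [0.546 0.059 0.02 ]
side oil_bottle 0.73 [236. 144.] 369 [0.369 0.467 0.07 ]
```

```bash
cat > fit.py <<'E'
from h import *
import sys
m=np.load("masks.npz"); get=lambda p:[m[k] for k in m.files if k.startswith(p)][0]
def box(x0,x1,y0,y1,z0,z1): return np.array([[x,y,z] for x in(x0,x1) for y in(y0,y1) for z in (z0,z1)])
parts={"lid":[box(0,.131,-.075,.075,.183,.19)],"tread":[box(-.240,-.170,-.04,.04,.078,.086)],
"bin":[box(-.14,.0,-.075,.075,0,.166),box(0,.14,-.075,.075,0,.183),box(0,.131,-.075,.075,.183,.19)]}
def W(p,X): c,s=np.cos(p[2]),np.sin(p[2]); return X@np.array([[c,s,0],[-s,c,0],[0,0,1]])+[p[0],p[1],0]
cams={n:cam(r.get_image(n)) for n in("scene","side")}
def sil(c,p,bs,S=8):
    im=np.zeros((420,560),np.uint8)
    for b in bs:
        uv=proj(c,W(p,b)); h=cv2.convexHull((uv*16).astype(np.int32)); cv2.fillConvexPoly(im,h,1,shift=4)
    return im.astype(bool)
def cost(p,names):
    t=0
    for n in cams:
        for q in names:
            a=sil(cams[n],p,parts[q]); b=get(f"{n}_{q}_"); t+=1-(a&b).sum()/(a|b).sum()
    return t
if __name__=="__main__":
    from scipy.optimize import minimize
    for names in (["tread"],["bin"],["lid"],["tread","lid"]):
        o=minimize(cost,[.512,.2,1.745],args=(names,),method="Nelder-Mead",options=dict(initial_simplex=[[.512,.2,1.745],[.53,.2,1.745],[.512,.22,1.745],[.512,.2,1.85]]))
        print(names,o.x.round(4),o.fun)
E
python3 fit.py
```

```text
['tread'] [0.5125 0.2009 1.7444] 0.4329018072612216
['bin'] [0.5073 0.1976 1.7592] 0.17222277793976348
['lid'] [0.5125 0.193  1.8057] 0.44056490036168505
['tread', 'lid'] [0.5088 0.2001 1.7623] 0.8828433863535673
```

Refine by overlaying the model on an enlarged picture.

```bash
cat > ov.py <<'E'
from fit import *
def overlay(p,tag,dock=None):
    for n,(u0,v0,w,h) in {"scene":(230,110,140,150),"side":(225,110,120,150)}.items():
        d=r.get_image(n);c=cam(d);k=4
        im=cv2.resize(d["pixels"][v0:v0+h,u0:u0+w,::-1],None,fx=k,fy=k,interpolation=cv2.INTER_CUBIC)
        L=[]
        def loop(pts,col):
            uv=(proj(c,W(p,np.array(pts,float)))-[u0,v0]+.5)*k
            cv2.polylines(im,[uv.astype(np.int32)],True,col,1)
        loop([(0,-.075,.19),(.131,-.075,.19),(.131,.075,.19),(0,.075,.19)],(0,255,255))
        loop([(-.14,-.075,.166),(0,-.075,.166),(0,.075,.166),(-.14,.075,.166)],(0,255,0))
        loop([(-.14,-.075,0),(-.14,.075,0),(-.14,.075,.166),(-.14,-.075,.166)],(0,255,0))
        loop([(-.24,-.04,.086),(-.17,-.04,.086),(-.17,.04,.086),(-.24,.04,.086)],(255,0,255))
        loop([(-.14,-.069,.162),(0,-.069,.125),(0,.069,.125),(-.14,.069,.162)],(255,255,0))
        cv2.imwrite(f"pics/ov_{n}_{tag}.png",im)
overlay([float(x) for x in sys.argv[2:5]],sys.argv[1])
E
python3 ov.py a .5085 .199 1.758
```

```text
(no output)
```

View pics/ov_scene_a.png

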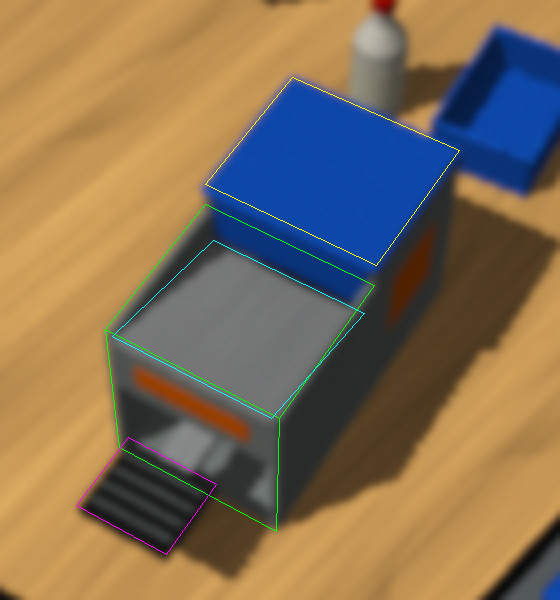

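View pics/ov_side_a.png

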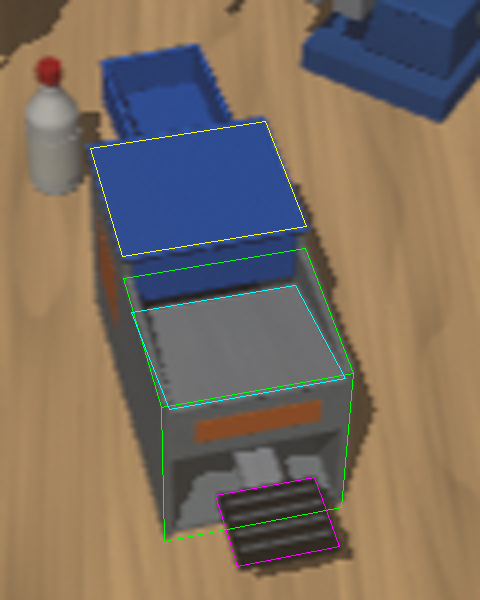

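The bin model fits both views to within 2–3 mm: bin ≈ (0.508, 0.199), yaw 1.758. The packs lie parallel to the bin's y, so one tool yaw works for the whole job. First I raise the tool and turn it.

```bash
python3 -m jog '{"dp":[[0,0,-0.015],[0,0,-0.015],[0,0,-0.015],[0,0,-0.015],[0,0,-0.015],[0,0,0]],"rot":[[0,0,-0.128],[0,0,-0.128],[0,0,-0.128],[0,0,-0.128],[0,0,-0.127],[0,0,0]]}' 1
cat > go.py <<'E'
from h import *
from scipy.spatial.transform import Rotation as Ro
import sys
s=r.read_state(); R=Ro.from_rotvec(s["orientation"]); tgt=np.array([float(x) for x in sys.argv[1:4]])
M=R.as_matrix(); print("clk",s["clock"],"pos",s["position"].round(4),"q",s["q"].round(3),"F",s["contact_force"].round(2),"gap",s["finger_gap"])
print("tool y yaw",np.arctan2(M[1,1],M[0,1]),"z",M[:,2].round(4)); print("tool shift",(M.T@(tgt-s["position"])).round(4))
E
python3 go.py .49 -.254 .28
```

```text
clock: 2.35
position: [0.2478, 0.4916, 0.308]
orientation: [-0.273, 3.128, 0.004]
contact_force: [0.6, -0.2, -1.0]
finger_gap: 0.998
clk 2.35 pos [0.2478 0.4916 0.308 ] q [ 0.951  0.248  0.2    1.52  -0.     0.777] F [ 0.6  -0.16 -0.98] gap 0.998167988258261
tool y yaw 1.7448889617371757 z [ 0.0018  0.0025 -1.    ]
tool shift [-0.1093 -0.7764  0.0266]
```

```bash
python3 -m jog '{"dp":[[-0.006,-0.045,0],[-0.006,-0.045,0],[-0.006,-0.045,0],[-0.006,-0.045,0],[-0.006,-0.045,0],[-0.006,-0.045,0],[-0.006,-0.045,0],[-0.006,-0.045,0],[-0.006,-0.045,0],[-0.006,-0.045,0],[-0.006,-0.045,0],[-0.006,-0.045,0]],"rot":[[0,0,0],[0,0,0],[0,0,0],[0,0,0],[0,0,0],[0,0,0],[0,0,0],[0,0,0],[0,0,0],[0,0,0],[0,0,0],[0,0,0]]}' 1
python3 go.py .49 -.254 .22
```

```text
clock: 3.55
position: [0.4109, -0.0304, 0.3057]
orientation: [0.263, -3.131, -0.0]
contact_force: [0.4, 1.4, 0.4]
finger_gap: 1.006
clk 3.55 pos [ 0.4109 -0.0304  0.3057] q [-0.278  0.007 -0.092  1.472  0.    -0.446] F [0.41 1.39 0.42] gap 1.0062534961792102
tool y yaw 1.738461516556274 z [-0.e+00  1.e-04 -1.e+00]
tool shift [-0.0407 -0.2337  0.0856]
```

```bash
python3 -m jog '{"dp":[[-0.008,-0.045,0.015],[-0.008,-0.045,0.015],[-0.008,-0.045,0.015],[-0.008,-0.04,0.015],[0,0,0.01],[0,0,0]],"rot":[[0,0,0],[0,0,0],[0,0,0],[0,0,0],[0,0,0],[0,0,0]]}' 1
python3 go.py .49 -.254 .22
python3 - <<'E'
from h import *
d=r.get_image("wrist"); cv2.imwrite("pics/w1.png",d["pixels"][:,:,::-1]);c=cam(d)
for n in("spent_pack","good_pack1"):
    for k in r.cut_out(n,"wrist")[:4]: 
        p=k["position"];mm=np.argwhere(k["pixels"])[:,::-1];pc=cv2.PCACompute2(mm.astype(np.float64),None)[1][0]
        a=onplane(c,p,.035);b=onplane(c,p+20*pc,.035)-a; print(n,k["confidence"],p,len(mm),a,np.arctan2(b[1],b[0]))
E
```

```text
clock: 4.15
position: [0.4716, -0.1957, 0.2338]
orientation: [0.262, -3.127, -0.004]
contact_force: [-0.7, 0.5, -0.2]
finger_gap: 0.998
clk 4.15 pos [ 0.4716 -0.1957  0.2338] q [-0.558  0.193 -0.059  1.323  0.    -0.725] F [-0.66  0.46 -0.15] gap 0.9984397228138212
tool y yaw 1.7382602320513154 z [-0.0036  0.0024 -1.    ]
tool shift [-0.0084 -0.0606  0.0136]
spent_pack 0.98 [229.4, 188.9] 2444 [ 0.48987492 -0.25161796  0.035     ] 0.21526837542408928
spent_pack 0.61 [112.6, 311.6] 1621 [ 0.66946336 -0.37585643  0.035     ] 2.400986281606703
spent_pack 0.57 [126.8, 14.9] 2796 [ 0.33972001 -0.36519635  0.035     ] 1.3851245027895114
good_pack1 0.72 [304.8, 190.4] 2394 [ 0.47792208 -0.17025165  0.035     ] 0.20397510326030044
good_pack1 0.58 [147.2, 193.7] 2561 [ 0.51015187 -0.33966207  0.035     ] 0.22790789877725473
good_pack1 0.58 [466.0, 286.3] 5243 [0.56310927 0.04406361 0.035     ] 1.6611263068693887
```

View pics/w1.png

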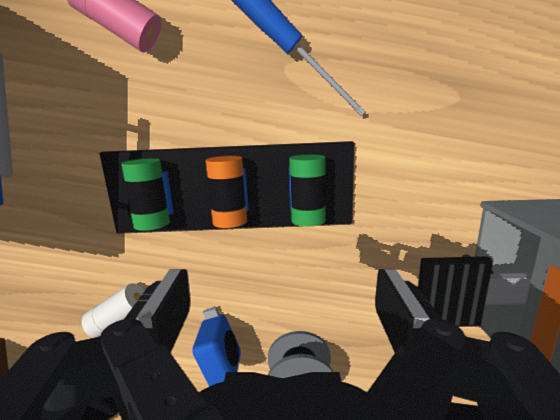

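The wrist view shows the orange pack in the middle place (226,190) with green packs on both sides. I take the dock plate corners for its yaw and centre.

```bash
python3 - <<'E'
from h import *
d=r.get_image("wrist");c=cam(d)
print(r.read_state()["position"])
cv2.imwrite("pics/w2.png",cv2.resize(d["pixels"][130:260,80:380,::-1],None,fx=2.5,fy=2.5,interpolation=cv2.INTER_CUBIC))
E
```

```text
[ 0.47243908 -0.19449159  0.23713812]
```

View pics/w2.png

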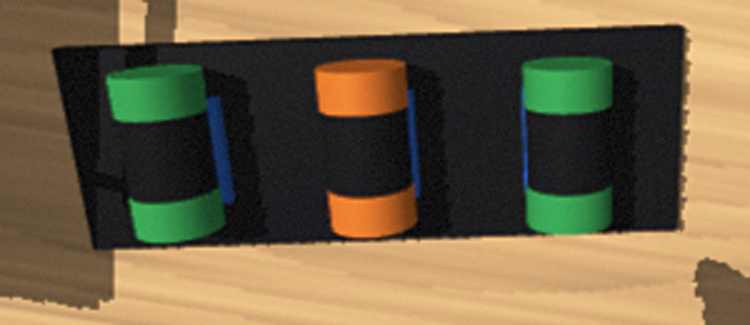

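```bash
python3 - <<'E'
from h import *
d=r.get_image("wrist");c=cam(d)
P=np.array([[684,28],[682,231],[95,247],[54,48]])/2.5+[80,130]
W=np.array([onplane(c,p,.008)[:2] for p in P]); print(W,W.mean(0))
# fit 100x290 rectangle
loc=np.array([[-.05,.145],[.05,.145],[.05,-.145],[-.05,-.145]])
f=lambda q:((loc@np.array([[np.cos(q[2]),np.sin(q[2])],[-np.sin(q[2]),np.cos(q[2])]])+q[:2])-W).ravel()
o=least_squares(f,[.49,-.254,.18]); print(o.x,o.fun.round(4))
g=np.array([onplane(c,k["position"],.036) for k in r.cut_out("spent_pack","wrist")[:1]]);print(g)
E
python3 go.py .49 -.254 .1
```

```text
[[ 0.42116545 -0.12278924]
 [ 0.51695364 -0.10030676]
 [ 0.57503039 -0.38442081]
 [ 0.47924728 -0.4043751 ]] [ 0.49809919 -0.25297298]
[ 0.49809919 -0.25297298  0.20414426] [-0.0014  0.0017  0.0007 -0.0005  0.0014 -0.0004 -0.0007 -0.0007]
[[ 0.66617314 -0.37322642  0.036     ]]
clk 4.45 pos [ 0.4726 -0.1946  0.2373] q [-0.555  0.189 -0.056  1.324  0.    -0.728] F [-0.64 -1.19 -0.51] gap 0.9989885021117418
tool y yaw 1.7436781375119994 z [ 1.5e-03 -9.0e-04 -1.0e+00]
tool shift [-0.0068 -0.0613  0.1373]
```

```bash
python3 -m jog '{"dp":[[0,0,0],[0,0,0]],"rot":[[0,0,-0.03],[0,0,0]]}' 1
python3 go.py .494 -.2525 .016
```

```text
clock: 4.65
position: [0.4726, -0.1951, 0.2368]
orientation: [-0.32, 3.125, -0.001]
contact_force: [-0.0, 0.1, 0.1]
finger_gap: 0.998
clk 4.65 pos [ 0.4726 -0.1951  0.2368] q [-0.556  0.19  -0.056  1.324 -0.    -0.76 ] F [-0.02  0.09  0.13] gap 0.9976237425448043
tool y yaw 1.7751086202634094 z [ 7.e-04 -5.e-04 -1.e+00]
tool shift [-0.0092 -0.0604  0.2208]
```

```bash
python3 -m jog '{"dp":[[-0.005,-0.03,0.04],[-0.004,-0.03,0.04],[0,0,0.04],[0,0,0.03],[0,0,0],[0,0,0]],"rot":[[0,0,0],[0,0,0],[0,0,0],[0,0,0],[0,0,0],[0,0,0]]}' 1
python3 go.py .494 -.2525 .016
python3 - <<'E'
from h import *
d=r.get_image("wrist"); cv2.imwrite("pics/w3.png",d["pixels"][:,:,::-1]);c=cam(d)
d2=r.get_image("side"); cv2.imwrite("pics/s3.png",cv2.resize(d2["pixels"][220:400,200:380,::-1],None,fx=3,fy=3))
for k in r.cut_out("spent_pack","wrist")[:3]: 
        p=k["position"];print(k["confidence"],p,onplane(c,p,.04))
E
```

```text
clock: 5.25
position: [0.4935, -0.2522, 0.0873]
orientation: [0.317, -3.125, -0.0]
contact_force: [0.1, -0.1, 0.3]
finger_gap: 0.999
clk 5.25 pos [ 0.4935 -0.2522  0.0873] q [-0.624  0.346 -0.233  0.991  0.    -0.826] F [ 0.14 -0.15  0.27] gap 0.9988464083907784
tool y yaw 1.773143620062208 z [-1.e-04  1.e-04 -1.e+00]
tool shift [-0.0005 -0.0004  0.0713]
0.8 [278.7, 225.3] [ 0.4876743 -0.2567617  0.04     ]
0.65 [98.2, 406.7] [ 0.66309917 -0.36403797  0.04      ]
```

View pics/w3.png

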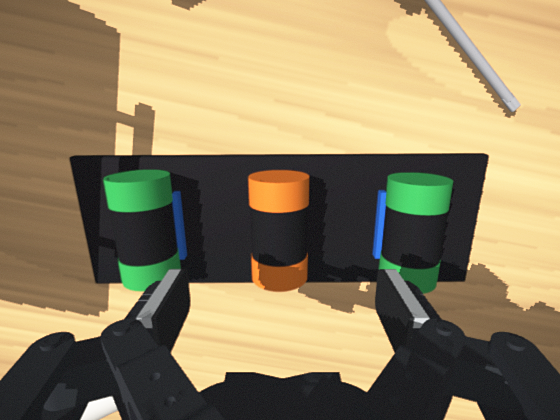

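View pics/s3.png

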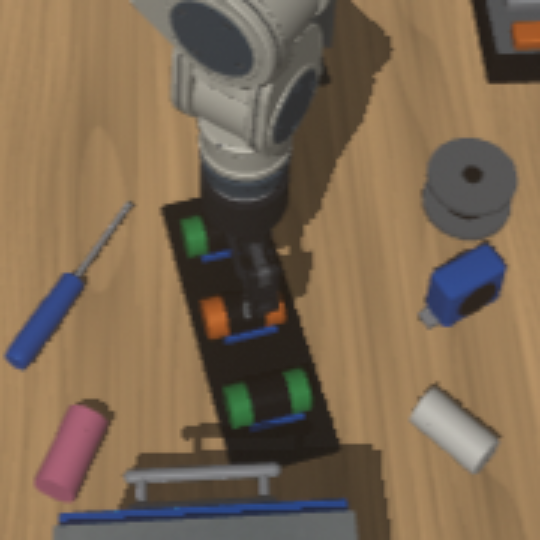

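```bash
python3 -m jog '{"dp":[[0.003,-0.002,0.02],[0,0,0.02],[0,0,0.02],[0,0,0.011],[0,0,0],[0,0,0]],"rot":[[0,0,0],[0,0,0],[0,0,0],[0,0,0],[0,0,0],[0,0,0]]}' 1
python3 go.py .493 -.2535 .016
python3 - <<'E'
from h import *
d=r.get_image("wrist"); cv2.imwrite("pics/w4.png",d["pixels"][:,:,::-1])
E
```

```text
clock: 6.0
position: [0.4913, -0.2551, 0.0167]
orientation: [-0.317, 3.125, -0.001]
contact_force: [0.1, -0.3, 0.5]
finger_gap: 1.0
clk 6.0 pos [ 0.4913 -0.2551  0.0167] q [-0.63   0.413 -0.336  0.82  -0.    -0.833] F [ 0.11 -0.28  0.49] gap 1.0004182926055356
tool y yaw 1.7731481921504528 z [ 1.1e-03 -8.0e-04 -1.0e+00]
tool shift [-0.002   0.0012  0.0007]
```

View pics/w4.png

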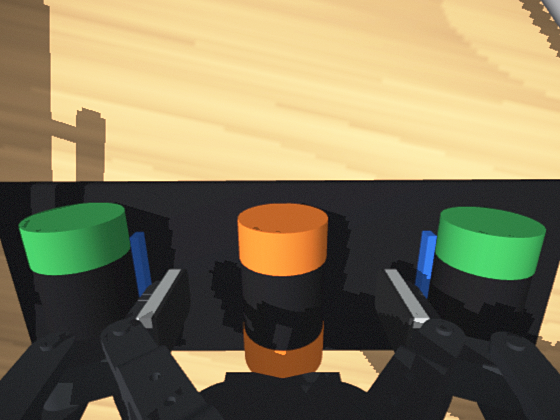

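The pack is centred between the pads (columns 240–327, pads at 180 and 388). I close gently.

```bash
python3 -m jog '{"dp":[[0,0,0],[0,0,0],[0,0,0],[0,0,0],[0,0,0],[0,0,0],[0,0,0],[0,0,0],[0,0,0],[0,0,0]],"rot":[[0,0,0],[0,0,0],[0,0,0],[0,0,0],[0,0,0],[0,0,0],[0,0,0],[0,0,0],[0,0,0],[0,0,0]]}' -1 40
python3 go.py .493 -.2535 .016
python3 - <<'E'
from h import *
d=r.get_image("wrist"); cv2.imwrite("pics/w5.png",d["pixels"][:,:,::-1])
E
```

```text
clock: 7.05
position: [0.4909, -0.2549, 0.0162]
orientation: [-0.317, 3.125, -0.001]
contact_force: [-0.8, 1.3, 5.6]
finger_gap: 0.434
clk 7.05 pos [ 0.4909 -0.2549  0.0162] q [-0.631  0.414 -0.337  0.82  -0.    -0.833] F [-0.75  1.32  5.62] gap 0.4336981014616414
tool y yaw 1.7729832539469375 z [ 6.e-04 -5.e-04 -1.e+00]
tool shift [-0.0023  0.0009  0.0002]
```

View pics/w5.png

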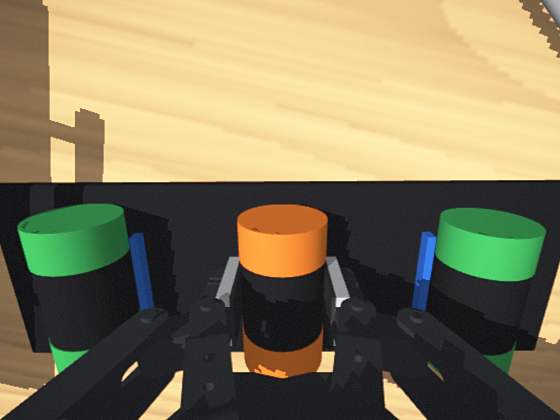

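The pack is gripped at a gap of 0.434 (≈37 mm). Now I lift it.

```bash
python3 -m jog '{"dp":[[0,0,-0.01],[0,0,-0.02],[0,0,-0.03],[0,0,-0.04],[0,0,-0.05],[0,0,-0.05],[0,0,-0.04],[0,0,-0.02],[0,0,0],[0,0,0]],"rot":[[0,0,0],[0,0,0],[0,0,0],[0,0,0],[0,0,0],[0,0,0],[0,0,0],[0,0,0],[0,0,0],[0,0,0]]}'
python3 - <<'E'
from h import *
d=r.get_image("wrist"); cv2.imwrite("pics/w6.png",d["pixels"][:,:,::-1])
p=np.array([.508,.199]);a=1.758; print("place xy",p-.055*np.array([np.cos(a),np.sin(a)]),"tread",p-.207*np.array([np.cos(a),np.sin(a)]))
E
python3 go.py 0.5182 0.145 .26
```

```text
clock: 8.1
position: [0.4905, -0.2546, 0.275]
orientation: [0.317, -3.125, -0.001]
contact_force: [0.2, 0.4, -3.0]
finger_gap: 0.428
place xy [0.51823617 0.14496093] tread [ 0.54652522 -0.0043834 ]
clk 8.15 pos [ 0.4903 -0.2544  0.2741] q [-0.631  0.256  0.126  1.443  0.    -0.833] F [ 0.11 -0.61 -2.47] gap 0.4299416662506053
tool y yaw 1.772951028533561 z [-0.0018  0.0013 -1.    ]
tool shift [-0.1076  0.3857  0.0146]
```

View pics/w6.png

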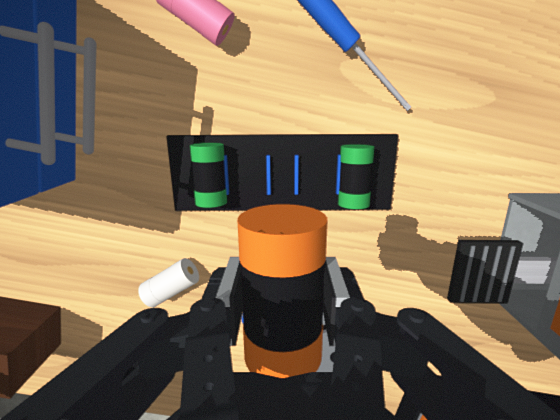

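```bash
python3 -m jog '{"dp":[[-0.006,0.02,0],[-0.012,0.043,0],[-0.012,0.043,0],[-0.012,0.043,0],[-0.012,0.043,0],[-0.012,0.043,0],[-0.012,0.043,0],[-0.012,0.043,0],[-0.012,0.04,0],[-0.006,0.022,0],[0,0,0],[0,0,0]],"rot":[[0,0,0],[0,0,0],[0,0,0],[0,0,0],[0,0,0],[0,0,0],[0,0,0],[0,0,0],[0,0,0],[0,0,0.015],[0,0,0],[0,0,0]]}'
python3 - <<'E'
from h import *
d=r.get_image("wrist"); cv2.imwrite("pics/w7.png",d["pixels"][:,:,::-1])
E
python3 go.py 0.5182 0.145 .17
```

```text
clock: 9.35
position: [0.519, 0.1425, 0.2739]
orientation: [0.296, -3.125, 0.0]
contact_force: [-0.4, -0.9, -1.9]
finger_gap: 0.429
clk 9.4 pos [0.5191 0.1419 0.2743] q [ 0.111  0.231  0.093  1.435 -0.    -0.077] F [-0.22 -0.7  -1.94] gap 0.4238043214424304
tool y yaw 1.7584934499563634 z [-2.5e-03 -6.0e-04 -1.0e+00]
tool shift [1.000e-04 3.300e-03 1.043e-01]
```

View pics/w7.png

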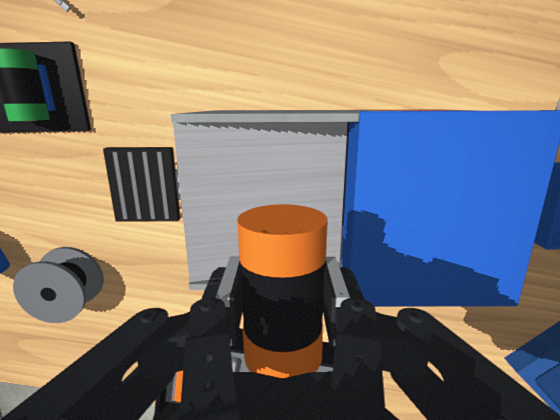

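```bash
python3 - <<'E'
from fit import *
d=r.get_image("wrist");c=cam(d)
im=cv2.resize(d["pixels"][:,:,::-1],None,fx=1,fy=1).copy()
p=[.508,.199,1.758]
for pts,col in [([(0,-.075,.19),(.131,-.075,.19),(.131,.075,.19),(0,.075,.19)],(0,255,255)),([(-.14,-.075,.166),(0,-.075,.166),(0,.075,.166),(-.14,.075,.166)],(0,255,0)),([(-.24,-.04,.086),(-.17,-.04,.086),(-.17,.04,.086),(-.24,.04,.086)],(255,0,255))]:
    cv2.polylines(im,[proj(c,W(p,np.array(pts))).astype(np.int32)],True,col,1)
cv2.imwrite("pics/w8.png",im)
E
```

```text
(no output)
```

View pics/w8.png

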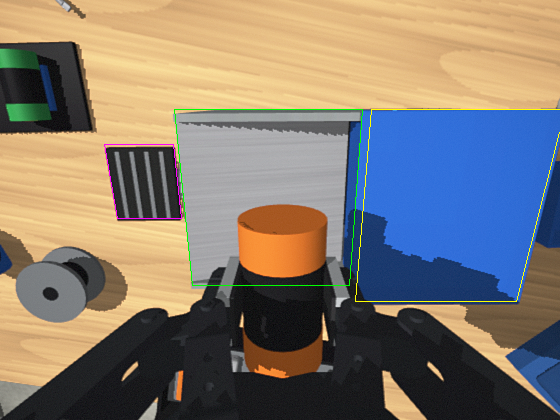

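```bash
python3 -m jog '{"dp":[[0,0,0.02],[0,0,0.03],[0,0,0.03],[0,0,0.02],[0,0,0.01],[0,0,0.005],[0,0,0],[0,0,0]],"rot":[[0,0,0],[0,0,0],[0,0,0],[0,0,0],[0,0,0],[0,0,0],[0,0,0],[0,0,0]]}'
python3 go.py 0.5182 0.145 .149
```

```text
clock: 10.35
position: [0.5202, 0.142, 0.1616]
orientation: [-0.293, 3.126, 0.0]
contact_force: [-0.1, -0.6, -1.7]
finger_gap: 0.428
clk 10.35 pos [0.5202 0.142  0.1616] q [ 0.111  0.269 -0.144  1.156  0.    -0.076] F [-0.05 -0.6  -1.73] gap 0.42780334127100544
tool y yaw 1.7577050086711075 z [ 1.5e-03  2.0e-04 -1.0e+00]
tool shift [0.0014 0.0033 0.0126]
```

```bash
python3 -m jog '{"dp":[[0,0,0.003],[0,0,0.003],[0,0,0.002],[0,0,0],[0,0,0]],"rot":[[0,0,0],[0,0,0],[0,0,0],[0,0,0],[0,0,0]]}'
python3 -m jog '{"dp":[[0,0,0.0015],[0,0,0],[0,0,0]],"rot":[[0,0,0],[0,0,0],[0,0,0]]}'
python3 - <<'E'
from h import *
d=r.get_image("wrist"); cv2.imwrite("pics/w9.png",d["pixels"][:,:,::-1])
d2=r.get_image("side"); cv2.imwrite("pics/s9.png",cv2.resize(d2["pixels"][110:270,220:380,::-1],None,fx=3.5,fy=3.5))
E
```

```text
clock: 10.85
position: [0.5196, 0.1421, 0.1526]
orientation: [0.294, -3.128, 0.0]
contact_force: [-0.1, 0.3, -2.5]
finger_gap: 0.43
clock: 11.15
position: [0.5196, 0.1421, 0.1511]
orientation: [0.294, -3.128, -0.0]
contact_force: [-0.1, -0.7, -1.9]
finger_gap: 0.429
```

View pics/w9.png

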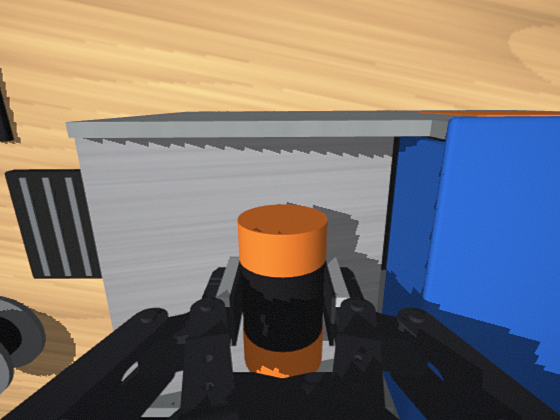

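View pics/s9.png

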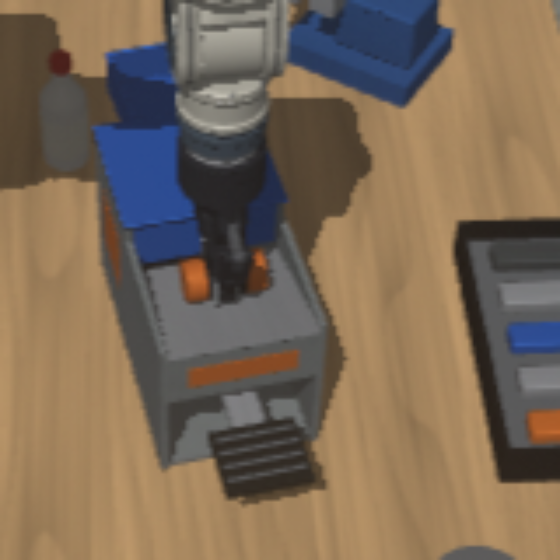

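The pack sits crosswise in the middle of the chute, and there is no contact force yet. I keep creeping down.

```bash
for i in 1 2 3; do python3 -m jog '{"dp":[[0,0,0.001],[0,0,0]],"rot":[[0,0,0],[0,0,0]]}' | egrep 'pos|contact'; done
```

```text
position: [0.5196, 0.1421, 0.15]
contact_force: [0.8, 0.4, -2.5]
position: [0.5197, 0.1421, 0.1493]
contact_force: [-0.4, -0.9, 1.1]
position: [0.5197, 0.1422, 0.1491]
contact_force: [-3.6, 0.4, 9.4]
```

Contact came at TCP z = 0.149, as predicted. I relieve it by about 1 mm and open gradually.

```bash
python3 -m jog '{"dp":[[0,0,-0.0015],[0,0,0]],"rot":[[0,0,0],[0,0,0]]}'
python3 -m jog '{"dp":[[0,0,0],[0,0,0],[0,0,0]],"rot":[[0,0,0],[0,0,0],[0,0,0]]}' 0.0 20
python3 -m jog '{"dp":[[0,0,0],[0,0,0],[0,0,0]],"rot":[[0,0,0],[0,0,0],[0,0,0]]}' 0.3
python3 -m jog '{"dp":[[0,0,0],[0,0,0],[0,0,0]],"rot":[[0,0,0],[0,0,0],[0,0,0]]}' 0.6
python3 - <<'E'
from h import *
d=r.get_image("wrist"); cv2.imwrite("pics/w10.png",d["pixels"][:,:,::-1])
E
```

```text
clock: 12.05
position: [0.5197, 0.1422, 0.1496]
orientation: [-0.294, 3.128, 0.0]
contact_force: [0.1, 1.0, -2.3]
finger_gap: 0.432
clock: 12.35
position: [0.5197, 0.1422, 0.1495]
orientation: [0.294, -3.128, -0.0]
contact_force: [0.2, 0.9, -0.6]
finger_gap: 0.501
clock: 12.65
position: [0.5196, 0.1421, 0.1496]
orientation: [-0.294, 3.128, -0.0]
contact_force: [-0.3, 0.2, 0.2]
finger_gap: 0.649
clock: 12.95
position: [0.5196, 0.1421, 0.1496]
orientation: [-0.294, 3.128, 0.0]
contact_force: [-0.3, -0.2, -0.7]
finger_gap: 0.799
```

View pics/w10.png

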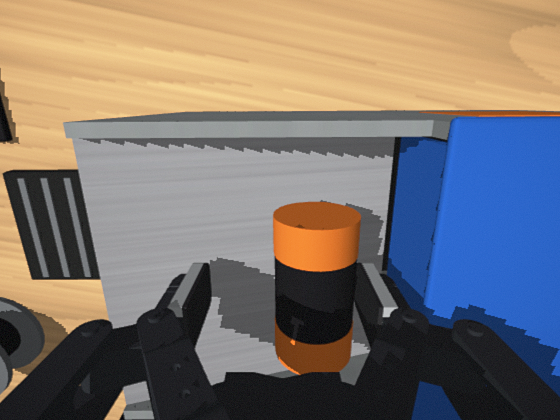

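The pack rests against the downhill finger (column ~355). I lift away slowly so it rolls on to the lid.

```bash
python3 -m jog '{"dp":[[0,0,-0.004],[0,0,-0.005],[0,0,-0.006],[0,0,-0.008],[0,0,-0.01],[0,0,-0.02],[0,0,-0.03],[0,0,-0.03],[0,0,-0.03],[0,0,0],[0,0,0]],"rot":[[0,0,0],[0,0,0],[0,0,0],[0,0,0],[0,0,0],[0,0,0],[0,0,0],[0,0,0],[0,0,0],[0,0,0],[0,0,0]]}'
python3 - <<'E'
from h import *
d=r.get_image("wrist"); cv2.imwrite("pics/w11.png",d["pixels"][:,:,::-1])
d2=r.get_image("side"); cv2.imwrite("pics/s11.png",cv2.resize(d2["pixels"][110:270,220:380,::-1],None,fx=3.5,fy=3.5))
c=cam(d)
from fit import W
p=[.508,.199,1.758];a=p[2];
for k in r.cut_out("spent_pack","wrist")[:2]:
    X=onplane(c,k["position"],.16); rel=X[:2]-p[:2]; print(k["confidence"],k["position"],"bin x",rel@[np.cos(a),np.sin(a)],"bin y",rel@[-np.sin(a),np.cos(a)])
E
```

```text
clock: 14.1
position: [0.5198, 0.1422, 0.2935]
orientation: [-0.294, 3.126, 0.0]
contact_force: [-0.2, 0.6, -0.9]
finger_gap: 0.796
0.75 [323.7, 195.1] bin x -0.022463612419447377 bin y 0.0007194146688137687
```

View pics/w11.png

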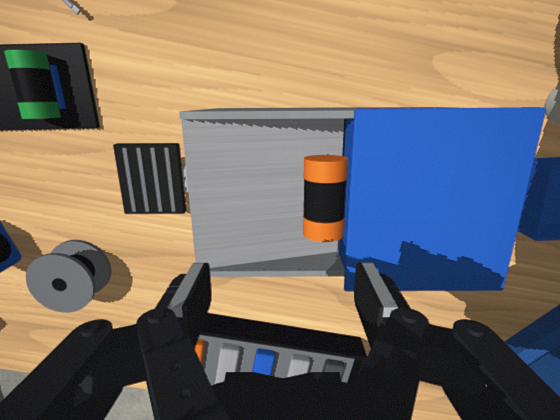

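View pics/s11.png

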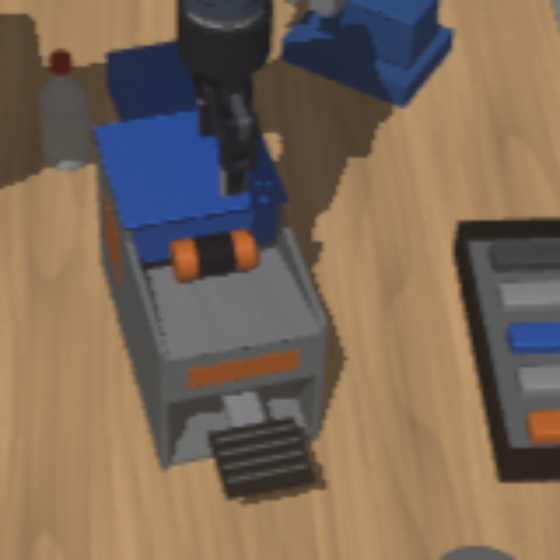

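Step 1 looks right: the pack lies against the shut lid at bin x ≈ -0.022, y ≈ 0. I shut the fingers and go above the tread.

```bash
python3 -m jog '{"dp":[[0,-0.02,0],[0,-0.03,0],[0,-0.03,0],[0,-0.03,0],[0,-0.025,0],[0,-0.015,0],[0,0,0.02],[0,0,0.03],[0,0,0.03],[0,0,0.03],[0,0,0],[0,0,0]],"rot":[[0,0,0],[0,0,0],[0,0,0],[0,0,0],[0,0,0],[0,0,0],[0,0,0],[0,0,0],[0,0,0],[0,0,0],[0,0,0],[0,0,0]]}' -1 40
python3 go.py .5474 -.0093 .1
```

```text
clock: 15.55
position: [0.5475, -0.005, 0.183]
orientation: [0.294, -3.127, -0.0]
contact_force: [-0.2, 0.3, 1.6]
finger_gap: -0.003
clk 15.55 pos [ 0.5475 -0.005   0.183 ] q [-0.163  0.273 -0.082  1.216  0.    -0.35 ] F [-0.19  0.27  1.61] gap -0.002946736667662717
tool y yaw 1.758232402421594 z [-8.e-04  2.e-04 -1.e+00]
tool shift [ 0.0008 -0.0042  0.083 ]
```

```bash
python3 -m jog '{"dp":[[0,-0.004,0.02],[0,0,0.03],[0,0,0.02],[0,0,0.005],[0,0,0],[0,0,0]],"rot":[[0,0,0],[0,0,0],[0,0,0],[0,0,0],[0,0,0],[0,0,0]]}'
python3 - <<'E'
from h import *
d=r.get_image("wrist"); cv2.imwrite("pics/w12.png",d["pixels"][:,:,::-1])
d2=r.get_image("side"); cv2.imwrite("pics/s12.png",cv2.resize(d2["pixels"][110:270,220:380,::-1],None,fx=3.5,fy=3.5))
E
```

```text
clock: 16.15
position: [0.5493, -0.0093, 0.1094]
orientation: [-0.294, 3.125, -0.001]
contact_force: [-0.3, 0.8, 0.3]
finger_gap: -0.002
```

View pics/w12.png

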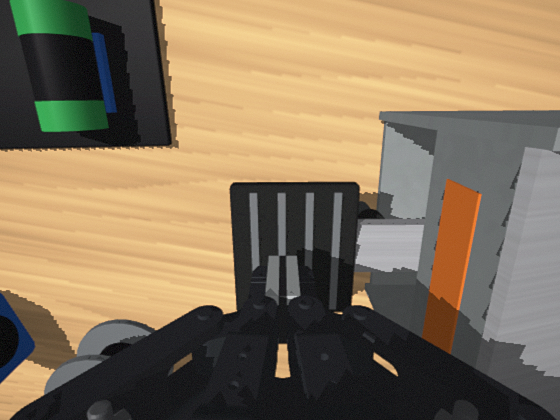

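View pics/s12.png

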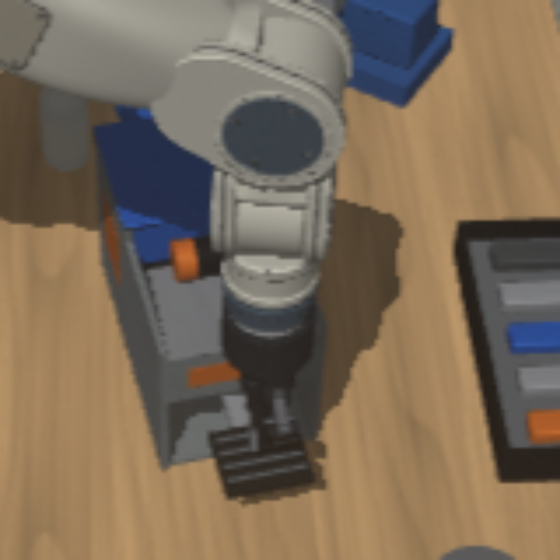

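The shut fingers are above the tread (tips at ~(283,290), tread columns 232–358). Now down to contact.

```bash
python3 -m jog '{"dp":[[0,0,0.01],[0,0,0.008],[0,0,0.004],[0,0,0.003],[0,0,0]],"rot":[[0,0,0],[0,0,0],[0,0,0],[0,0,0],[0,0,0]]}'|egrep 'pos|cont'
python3 -m jog '{"dp":[[0,0,0.003],[0,0,0.003],[0,0,0.002],[0,0,0]],"rot":[[0,0,0],[0,0,0],[0,0,0],[0,0,0]]}'|egrep 'pos|cont'
python3 -m jog '{"dp":[[0,0,0.003],[0,0,0.003],[0,0,0.002],[0,0,0]],"rot":[[0,0,0],[0,0,0],[0,0,0],[0,0,0]]}'|egrep 'clock|pos|cont'
```

```text
position: [0.5479, -0.0093, 0.0822]
contact_force: [-2.1, -0.1, 3.8]
position: [0.5481, -0.0093, 0.0745]
contact_force: [-1.9, -1.4, 2.4]
clock: 17.55
position: [0.5482, -0.0092, 0.0666]
contact_force: [-3.6, -1.2, 6.2]
```

```bash
python3 -m jog '{"dp":[[0,0,0.003],[0,0,0.002],[0,0,0]],"rot":[[0,0,0],[0,0,0],[0,0,0]]}'|egrep 'pos|cont'
for i in 1 2 3; do python3 -m jog '{"dp":[[0,0,0.001],[0,0,0.001],[0,0,0]],"rot":[[0,0,0],[0,0,0],[0,0,0]]}'|egrep 'clock|pos|cont'; done
```

```text
position: [0.5482, -0.0089, 0.0616]
contact_force: [-2.3, 0.2, 5.5]
clock: 18.15
position: [0.5482, -0.0088, 0.0598]
contact_force: [-3.0, 1.8, 5.9]
clock: 18.45
position: [0.5481, -0.0087, 0.0578]
contact_force: [-3.1, 1.3, 5.0]
clock: 18.75
position: [0.5482, -0.0086, 0.0558]
contact_force: [-2.5, 2.4, 5.7]
```

```bash

for i in 1 2 3; do python3 -m jog '{"dp":[[0,0,0.001],[0,0,0.001],[0,0,0]],"rot":[[0,0,0],[0,0,0],[0,0,0]]}'|egrep 'clock|pos|cont'; done
python3 - <<'E'
from h import *
d2=r.get_image("side"); cv2.imwrite("pics/s13.png",cv2.resize(d2["pixels"][110:270,220:380,::-1],None,fx=3.5,fy=3.5))
E
```

```text
clock: 19.05
position: [0.5483, -0.0085, 0.054]
contact_force: [-2.4, 2.3, 7.7]
clock: 19.35
position: [0.5483, -0.0084, 0.0525]
contact_force: [-5.4, 3.5, 13.8]
clock: 19.65
position: [0.5483, -0.0082, 0.051]
contact_force: [-7.9, 4.9, 20.4]
```

View pics/s13.png

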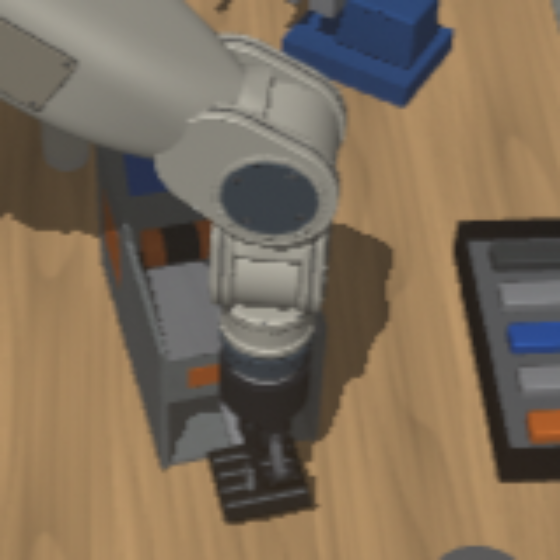

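The stop is firm: force climbed from 7.7 to 20.4 N over 3 mm. Hold and check the pack.

```bash
python3 -m jog '{"dp":[[0,0,0],[0,0,0],[0,0,0],[0,0,0],[0,0,0],[0,0,0]],"rot":[[0,0,0],[0,0,0],[0,0,0],[0,0,0],[0,0,0],[0,0,0]]}'
python3 - <<'E'
from h import *
for n in("side","scene"):
    d2=r.get_image(n); cv2.imwrite(f"pics/{n}14.png",cv2.resize(d2["pixels"][110:270,220:380,::-1],None,fx=3.5,fy=3.5,interpolation=cv2.INTER_CUBIC))
E
```

```text
clock: 20.3
position: [0.5483, -0.0082, 0.0511]
orientation: [-0.295, 3.126, 0.002]
contact_force: [-6.5, 4.4, 19.5]
finger_gap: -0.001
```

View pics/side14.png

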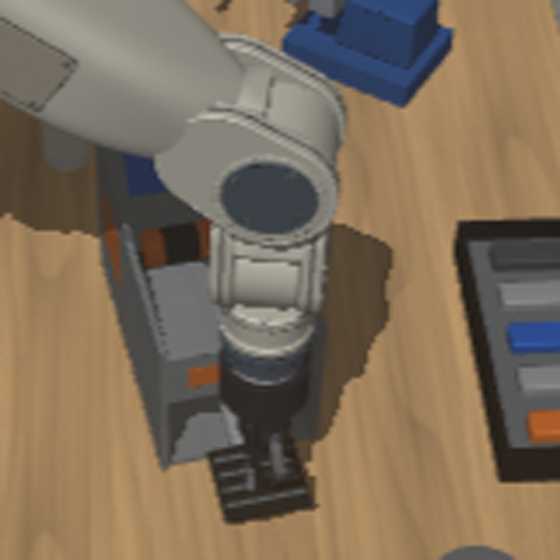

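View pics/scene14.png

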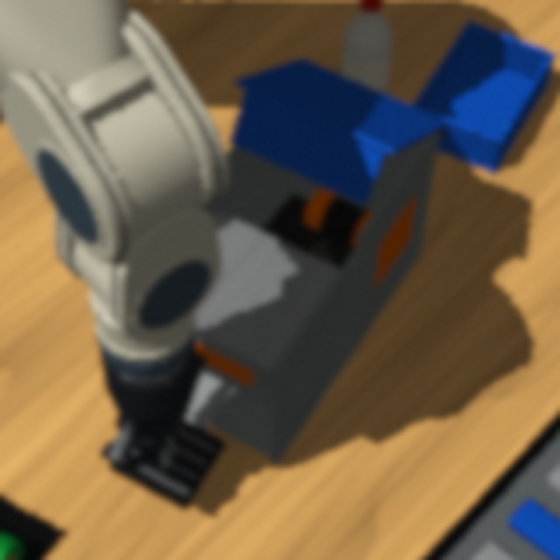

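```bash
python3 - <<'E'
from fit import *
p=[.508,.199,1.758]
# triangulate same end? in side: left end band centre = bin +y end; scene: visible left band = +y end
uvs={"side":(263.4,180),"scene":(311.4,169.5)}
f=lambda X:np.concatenate([(proj(cams[n],X)[0]-uvs[n]) for n in uvs])
o=least_squares(f,[.5,.2,.1]); a=p[2];rel=o.x[:2]-p[:2]
print(o.x,o.fun,"bin",rel@[np.cos(a),np.sin(a)],rel@[-np.sin(a),np.cos(a)],o.x[2])
for X in [(.02,.03,.037),(.067,.03,.037),(.11,.03,.037),(0.0,.03,.15),(.02,.03,.1)]:
    print(X,[(n,((proj(cams[n],W(p,np.array([X])))[0]-[220,110])*3.5).round()) for n in cams])
print(r.read_state()["contact_force"],r.read_state()["clock"])
E
```

```text
[0.4630959  0.30477016 0.03672489] [ 0.22363114  0.41827714  0.04617766 -0.45863414] bin 0.11227939348735948 0.024434450960521752 0.03672489025901883
(0.02, 0.03, 0.037) [('scene', array([267., 269.])), ('side', array([168., 313.]))]
(0.067, 0.03, 0.037) [('scene', array([292., 235.])), ('side', array([157., 279.]))]
(0.11, 0.03, 0.037) [('scene', array([314., 206.])), ('side', array([148., 249.]))]
(0.0, 0.03, 0.15) [('scene', array([256., 209.])), ('side', array([172., 246.]))]
(0.02, 0.03, 0.1) [('scene', array([267., 228.])), ('side', array([167., 268.]))]
[-6.38489541  4.47687533 19.51241045] 20.5
```

Triangulation puts the pack on the container floor (bin x ≈ 0.11, z ≈ 0.037), with about 20 N held on the stop. Now ease the pedal up at 2 mm per row.

```bash
python3 -m jog '{"dp":[[0,0,-0.001],[0,0,-0.001],[0,0,-0.002],[0,0,-0.002],[0,0,-0.002],[0,0,-0.002],[0,0,-0.002],[0,0,-0.002],[0,0,-0.002],[0,0,-0.002],[0,0,-0.002],[0,0,-0.002]],"rot":[[0,0,0],[0,0,0],[0,0,0],[0,0,0],[0,0,0],[0,0,0],[0,0,0],[0,0,0],[0,0,0],[0,0,0],[0,0,0],[0,0,0]]}'
python3 -m jog '{"dp":[[0,0,-0.002],[0,0,-0.002],[0,0,-0.002],[0,0,-0.001],[0,0,-0.001],[0,0,-0.001],[0,0,-0.001],[0,0,-0.001],[0,0,-0.001],[0,0,-0.001],[0,0,-0.001],[0,0,-0.001]],"rot":[[0,0,0],[0,0,0],[0,0,0],[0,0,0],[0,0,0],[0,0,0],[0,0,0],[0,0,0],[0,0,0],[0,0,0],[0,0,0],[0,0,0]]}'
```

```text
clock: 21.7
position: [0.5484, -0.0095, 0.072]
orientation: [-0.293, 3.127, -0.001]
contact_force: [-1.0, -1.5, 5.4]
finger_gap: 0.001
clock: 22.9
position: [0.5484, -0.0091, 0.0866]
orientation: [-0.294, 3.128, 0.0]
contact_force: [-0.7, 0.8, 1.2]
finger_gap: 0.001
```

```bash
python3 -m jog '{"dp":[[0,0,-0.001],[0,0,-0.001],[0,0,-0.001],[0,0,-0.001],[0,0,-0.002],[0,0,-0.005],[0,0,-0.02],[0,0,-0.03],[0,0,-0.03],[0,0,-0.03],[0,0,0],[0,0,0]],"rot":[[0,0,0],[0,0,0],[0,0,0],[0,0,0],[0,0,0],[0,0,0],[0,0,0],[0,0,0],[0,0,0],[0,0,0],[0,0,0],[0,0,0]]}'
python3 -m jog '{"dp":[[0,-0.03,0],[0,-0.04,0],[0,-0.04,0],[0,-0.02,0],[0,0,0],[0,0,0]],"rot":[[0,0,0],[0,0,0],[0,0,0],[0,0,0],[0,0,0],[0,0,0]]}'
python3 - <<'E'
from h import *
for n in("side","scene"):
    d2=r.get_image(n); cv2.imwrite(f"pics/{n}15.png",d2["pixels"][:,:,::-1])
E
python3 ov.py z .508 .199 1.758
```

```text
clock: 24.1
position: [0.5485, -0.0092, 0.2083]
orientation: [-0.294, 3.126, -0.001]
contact_force: [-0.7, -0.5, 0.3]
finger_gap: 0.001
clock: 24.7
position: [0.572, -0.1367, 0.2067]
orientation: [0.292, -3.126, -0.002]
contact_force: [0.1, 0.6, 0.3]
finger_gap: -0.0
```

View pics/side15.png

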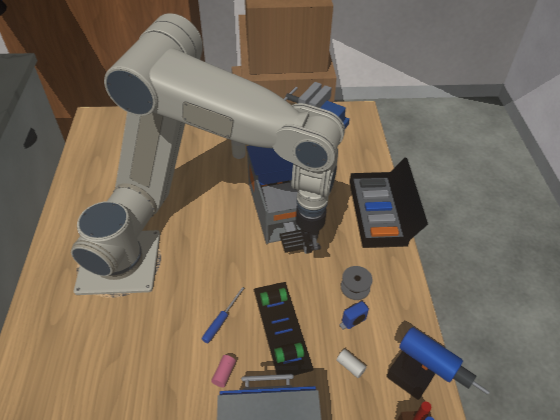

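View pics/ov_scene_z.png

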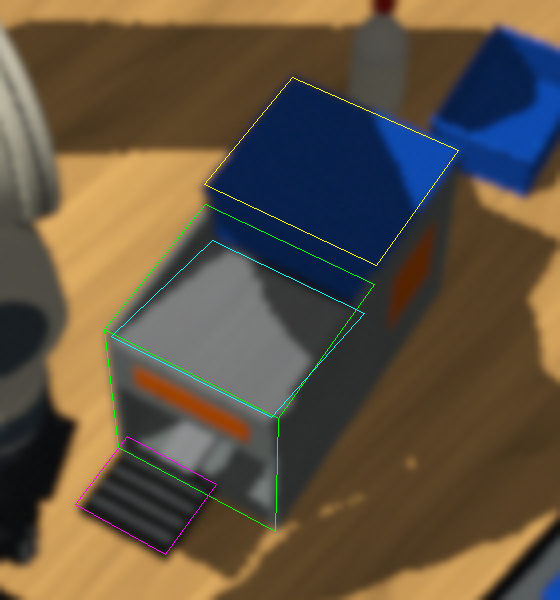

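The lid is shut on its model line, the pedal is back up, and the chute is empty. The good packs and the other items are where they were, and the arm is clear. I hand the job in.

```bash
python3 -c "
from workcell import r
print(r.job_done())"
```

```text
the job is handed in; nothing more can be done
None
```

The spent pack is in the bin, the lid is shut, and I handed the job in at about 25 s of the 54 s allowed. No verdict came back.

- **Laying the pack:** I gripped the orange-ended pack in the middle dock place and set it crosswise in the chute until I felt light contact. Once I opened the fingers and lifted away, it rolled against the shut lid and came to rest at bin x ≈ -0.022 m, y ≈ 0.
- **Pressing the pedal:** The stop was met after about 32 mm of travel. I held it there for more than 0.6 s with about 20 N vertical, about 21–22 N in total, which is under the 30 N limit. Two camera views put the pack on the container floor at bin x ≈ 0.11 m, z ≈ 0.037 m.
- **Easing the pedal up:** It came up at 20 mm/s and then 10 mm/s, about 0.35 rad/s at the lid by calculation. I did not measure the lid's speed directly.

The last pictures showed the lid shut, the pedal at rest height, the chute empty and both good packs in the dock. The other items looked to be in place by eye; I did not re-measure them. The oil bottle and parts tray were partly hidden by the arm in the last side view. The arm was clear of everything, with wrist force at noise level.

The pack recogniser confused the pink and white look-alikes and the good packs with the spent pack, so I picked it out by its colour in the pictures. No other check failed or disagreed.

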